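Crank the valve-spring rig onto the cam's flat and drop in the setting fork

ROBOT

A 7-joint arm with a two-finger parallel gripper is mounted at the origin on the work surface. World frame = base frame: x ahead of the robot, y to its left, z up, the work surface at z = 0. Lengths are in m, angles in rad, forces in N, time in s.
With the tool pointing down it reaches from about 0.425 to 0.95 m from the base axis. Payload 4.7 kg.
Tool frame: the origin (TCP) lies midway between the tips of the shut fingers; the grasp point (between the pads) lies 19 mm behind it (r.grip_depth is the distance from the TCP to the grasp point, in m); z points along the fingers, y is the line along which they close (so a half turn about z gives the same grasp; the last joint's range is limited). The gripper opens to 85 mm and grips with 20 to 120 N. Pads are 22 mm wide; open, the fingers measure 114 mm over their backs; the gripper's body (76 mm by 85 mm) begins 54 mm behind the grasp point. The pads swing forward as they close: fully open they stand 13 mm farther back than shut.
Start: joints at [1.084, 0.469, -0.049, 1.532, 0.024, 1.141, -0.082], TCP at [0.298, -0.605, 0.231] pointing down, gripper open.
Joint ranges: [-2.59, 2.59], [-0.33, 1.99], [-1.39, 1.29], [0.1, 2.45], [-1.04, 4.18], [0.21, 1.99], [-2.66, 2.66]. Speed limits (rad/s): [2.57, 2.57, 3.14, 3.14, 3.14, 3.14, 3.14].

INTERFACE

Orientations are given as a unit quaternion [w, x, y, z].
In Python, from bench import r, effector, solver, status, cams gives the robot as it stands. Calls block until the motion is done:
- r.move_ptp(position, orientation): joint-space move of the TCP to a pose.
- r.servo_line(position, frame=None, rate=0.15, max_force=None): straight line of the TCP; frame=None keeps the orientation; rate is the mean speed in m/s. With max_force (N) it stops when the force on the tool has changed by that much, and returns True; else False.
- r.goto_joints(angles): joint-space move.
- effector.set_gripper(opening): finger opening in m; the grip force is fixed at half the most; returns when the fingers have stopped.
- r.sleep(seconds).
- solver.inverse_kinematics(position, orientation): joint angles nearest the present ones, or None.
- status.state(): the state.
- cams.snapshot(name): name is "scene" or "top" or "wrist"; returns (picture, depth): 480x640x3 uint8, red, green, blue; 480x640 float32, m along the optical axis (not along the pixel's ray), 0 where there is no reading.
- cams.camera_params(name): a dict with "fov_y" (degrees; the focal length in pixels is half the picture's height over the tangent of half this angle, whatever the lens; pixels are square), "cx", "cy" (the principal point, pixels), "eye" and "attitude" of the camera in the world; the wrist camera has in their place "T_tool_cam" (4x4, takes a point from camera to tool coordinates, whose origin is the TCP and whose axes are the flange's). Camera axes: x right, y down, z forward; pixel columns grow to the right and rows downward; lengths in m; the calibration is good to about 2 mm. A picture is of the moment at which its call begins: read the wrist's pose just before it. camera_params takes no time and is no camera call.
A pose or a line that the arm cannot do raises r.Unreachable and nothing moves.
- r.job_done(): hands the job in; it is judged then, once.
The state is a dict: "clock": time; "joints": joint angles; "joint_vel": joint speeds; "tau": joint torques, N m; "tool_pos": TCP position; "ee_rot": TCP orientation; "ft_force": force on the tool from outside, world axes, zero at the start; "ft_torque": the same for the moment, N m; "width": finger opening in m; "grasp_force": force on a finger pad.
Only numpy, scipy, OpenCV 4.12 (cv2) and the standard library are available. Lean on these libraries where they do the work, as an engineer would, in place of code of your own. Each camera call takes 0.05 s, during which the arm holds its last target. There are 200 camera calls.

TASK

Crank the cam of the valve-spring rig until the tappet rests on the cam's flat dwell and stays there by itself with the spring held compressed, and let go of the crank. Then stand the setting fork astride the push rod in the gap that has opened between the guide block and the collar, gently and without forcing it, and let go, leaving the tools and the bottle alone.

Things in the scene. Friction and masses are not known exactly. Their poses are not given: they have to be found in the camera images.
- rig: Valve-spring rig fixed to the bench. Origin at bench height on its centre line; x runs along the push rod away from the cam, z up. In its frame (mm): dark base plate x -140 to 130, y +-60, top at z 12; shaft axis x -80; guide block x -28 to -8, 64 wide, top z 56; spring barrel x 36 to 91, top z 56; end block x 91 to 105, 64 wide, top z 64.
- cam_axis (a point): Point on the vertical cam shaft's axis, z 38, mid-height of the steel cam (z 30 to 46). Base radius 22 mm; nose with a flat 28 mm wide, 38 mm from the axis, corners 2 mm round, both flanks alike: crank either way. A corner crosses the rod's line 0.37 rad before the flat is square to the tappet; the flank begins 1.97 rad before. At the start the flat is 2.1 to 4.2 rad from square, either way.
- crank: Steel crank arm, z 68 to 78, clamped on the cam shaft at an angle that differs between rigs: with the tappet on the flat the arm points along the rig's -x, give or take 1.3 rad. Origin on the shaft axis at bench height, x along the arm to the knob. Hand force at the knob: 1 to 3 N on the cam's back, rising to 10 to 16 N up the flank.
- knob_mid (a point): Mid-height (z 102) of the round black knob, 22 mm diameter, z 80 to 120, that spins freely on its pin 58 mm from the shaft axis. Let go on the flank, the spring turns it back. Past the corner the load dies away or pulls slightly ahead; once the flat is square the resistance comes back (to 14 N). Let go between the corners, the flat squares itself and stays.
- tappet: Spring-loaded tappet sliding along the rig's x: flat steel head 8 x 50 x 26 mm. Origin at the centre of the head's face on the cam: at the rig's x -58.4 mm (z 38) on the cam's back, -42.7 on the flat, about -40 when a corner is passing. Spring load 18 N at first, 46 N on the flat.
- collar (a point): Centre of the near face of the round steel collar (40 mm diameter, 10 mm thick) on the tappet's push rod (10 mm diameter, axis z 38); 55 mm from the tappet's origin. The gap between guide block (rig's x -8) and this face is 5 mm at first, 20 mm on the flat.
- fork: Bare aluminium setting fork standing on the bench on two legs: 17 mm thick (its x), 40 wide (its y), 85 high, about 0.16 kg. Origin at the centre of its underside. Slot 14 wide, 35 high, open below, between legs 13 wide. Fitted, it stands on the base plate (top at z 97) astride the rod, its x along the rod either way round, between guide block and collar.
- oil_bottle: Black plastic bottle, 52 mm diameter, 120 mm high, upright; origin at its underside. To be left alone.
- screwdriver: Screwdriver with red handle lying on the bench. To be left alone.
- spanner: Steel spanner lying on the bench. To be left alone.
- socket: Dark steel socket, 28 mm diameter, 35 mm high, upright on the bench; origin at its underside. To be left alone.
Not all that is in view belongs to the job. There is more than one size of the fork; the job needs the smallest.

How it is judged:
By the outcome, as a careful person would: the job done as asked, in the order asked, and still so for the second after the job is handed in, with the robot touching nothing.
It also fails if it takes over 72 s, if anything falls off the work surface, if the arm or the gripper's body presses on something with over 40 N, if the wrist force passes 120 N, or if a joint passes its speed limit or range.

## Working session

There is one attempt and no reset: what is moved stays moved. The work goes in short steps, each a Python script; the robot and the scene stay as the last script left them, time stands still between calls to the robot, and variables do not carry over. Pictures are saved under pics/ and viewed, at most 10 in all, crops included, and the job is handed in when it is done.

```bash
mkdir -p pics; ls; python3 - <<'E'
from bench import r, effector, solver, status, cams
import cv2,numpy as np
for n in ("scene","top"):
    p,d=cams.snapshot(n); cv2.imwrite(f"pics/{n}0.png",p[...,::-1]); np.savez(f"pics/{n}0.npz",p=p,d=d); print(n,cams.camera_params(n), (d>0).mean())
print(cams.camera_params("wrist")); print(status.state())
E
```

```text
pics
scene {'fov_y': 55.56187097586998, 'cx': 320.6363811559569, 'cy': 235.86664226271208, 'eye': array([ 0.99421524, -0.70447239,  0.94554996]), 'attitude': array([-0.35006982,  0.90055703,  0.24005455, -0.09392539])} 0.9959440104166667
top {'fov_y': 52.22883709031235, 'cx': 327.0916353138022, 'cy': 236.6467826782311, 'eye': array([ 0.40294645, -0.02898914,  1.15590407]), 'attitude': array([-0.07753418,  0.71017127, -0.69733783,  0.0580101 ])} 0.9962532552083333
{'fov_y': 63.08597204118444, 'cx': 321.7036974728787, 'cy': 245.85147500919481, 'T_tool_cam': array([[-1.51333182e-04, -9.64190002e-01, -2.65212400e-01,
         6.82927060e-02],
       [ 9.99999988e-01, -1.39105346e-04, -6.48883549e-05,
        -7.61820628e-04],
       [ 2.56722403e-05, -2.65212406e-01,  9.64190012e-01,
        -1.42082598e-01],
       [ 0.00000000e+00,  0.00000000e+00,  0.00000000e+00,
         1.00000000e+00]])}
{'clock': 0.1, 'joints': array([ 1.08412148,  0.46940563, -0.04863255,  1.53355903,  0.02410546,
        1.14099262, -0.08227346]), 'joint_vel': array([-0.00228031, -0.0019635 ,  0.00042112, -0.00240454,  0.00013461,
       -0.00035907, -0.00010985]), 'tau': array([ 8.52824542e-04, -5.11517429e+01, -4.69475426e-02, -2.38389355e+01,
        1.07890723e-02,  4.40974720e-03, -4.32866364e-05]), 'tool_pos': array([ 0.29812212, -0.60502186,  0.23034278]), 'ee_rot': array([-8.60345847e-04,  9.73908719e-01,  2.26938352e-01, -2.25484560e-04]), 'ft_force': array([-0.3333751 , -1.02832685, -0.16843403]), 'ft_torque': array([-0.0048956 , -0.05822479,  0.03641916]), 'grasp_force': 0.0, 'width': 0.08510240138337191}
```

View pics/scene0.png

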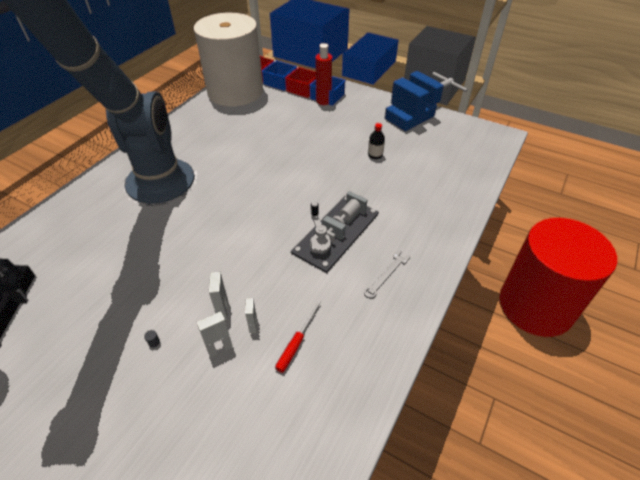

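View pics/top0.png

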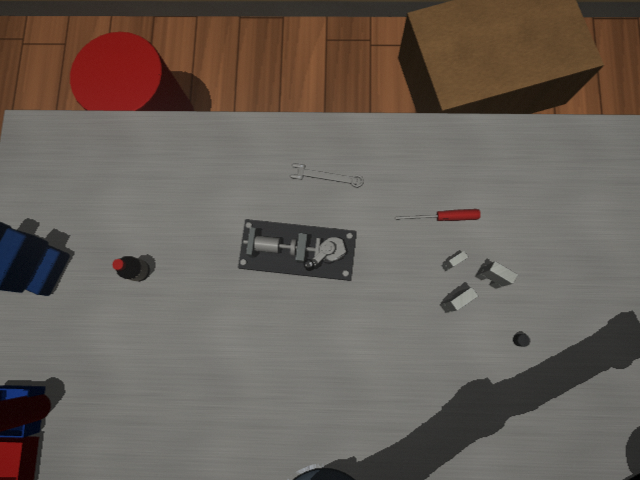

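The scene view shows the rig at about (335,232). Fork-like blocks are at scene (217,292), (214,335) and (251,316), which are top (460,298), (497,271) and (456,259). The last one looks smallest. The socket is at top (521,339), and the bottle is at (130,268). Next I measure all of these.

```bash
cat > h.py <<'E'
import numpy as np, cv2
from scipy.spatial.transform import Rotation as R
from bench import r, effector, solver, status, cams
def quat(q): return R.from_quat(np.roll(q,-1))
def campose(n,st=None):
    c=cams.camera_params(n)
    if n!="wrist": return c, quat(c["attitude"]).as_matrix(), np.array(c["eye"])
    T=c["T_tool_cam"]; M=quat(st["ee_rot"]).as_matrix()
    return c, M@T[:3,:3], M@T[:3,3]+st["tool_pos"]
def cloud(n,d,st=None):
    c,M,e=campose(n,st); f=240/np.tan(np.radians(c["fov_y"]/2))
    v,u=np.mgrid[:480,:640]
    k=np.dstack([(u-c["cx"])/f,(v-c["cy"])/f,np.ones_like(d)])
    return (k*d[...,None])@M.T+e
def project(n,P,st=None):
    c,M,e=campose(n,st); f=240/np.tan(np.radians(c["fov_y"]/2))
    q=(np.atleast_2d(P)-e)@M
    return q[:,:2]/q[:,2:]*f+[c["cx"],c["cy"]]
def rays(n,uv,z,st=None):
    c,M,e=campose(n,st); f=240/np.tan(np.radians(c["fov_y"]/2))
    uv=np.atleast_2d(uv).astype(float)
    k=np.c_[(uv-[c["cx"],c["cy"]])/f,np.ones(len(uv))]@M.T
    return e+k*((z-e[2])/k[:,2:])
def down(a):  # tool down, tool x axis at angle a in world (tool y at a-90deg)
    q=(R.from_euler('z',a)*R.from_euler('x',np.pi)).as_quat(); return np.roll(q,1)
E
python3 - <<'E'
from h import *
for n in("top","scene"):
    z=np.load(f"pics/{n}0.npz"); p,d=z["p"],z["d"]; X=cloud(n,d)
    ok=(d>0)&(X[...,2]>0.012)&(X[...,2]<0.2)&(X[...,0]>0.2)&(X[...,0]<0.95)&(abs(X[...,1])<0.75)
    N,l,s,c=cv2.connectedComponentsWithStats(ok.astype(np.uint8))
    print(n,"bench z",np.median(X[300:320,200:300,2]))
    for i in range(1,N):
        if s[i,4]<40: continue
        P=X[l==i]; zt=np.percentile(P[:,2],97); T=P[P[:,2]>zt-.008]
        print(c[i].round(),s[i,4],"top",zt.round(4),"rect",[np.round(a,4) for a in cv2.minAreaRect(T[:,:2].astype(np.float32))])
    g=p.astype(int); dark=(g.max(2)<75)&(X[...,2]>0.002)&(X[...,2]<0.03)&(X[...,0]>.35)&(X[...,0]<.8)&(abs(X[...,1])<.4)
    N,l,s,c=cv2.connectedComponentsWithStats(dark.astype(np.uint8)); i=1+np.argmax(s[1:,4])
    v,u=np.nonzero(l==i); Q=rays(n,np.c_[u,v],0.012)
    print("plate",s[i],c[i],cv2.minAreaRect(Q[:,:2].astype(np.float32)))
p=np.load("pics/top0.npz")["p"]
a=cv2.resize(p[205:295,225:375],(800,480),interpolation=cv2.INTER_CUBIC)
cv2.imwrite("pics/rigcrop.png",a[...,::-1])
E
```

```text
top bench z -0.0017025698713760695
[453. 215.] 510 top 0.0268 rect [array([ 0.6814, -0.2866]), array([0.0227, 0.1392]), np.float64(3.6751)]
[296. 248.] 2107 top 0.0848 rect [array([0.569 , 0.0211]), array([0.0286, 0.0819]), np.float64(43.5669)]
[ 28. 262.] 3441 top 0.1354 rect [array([0.5468, 0.6975]), array([0.053 , 0.1247]), np.float64(69.7095)]
[349. 236.] 40 top 0.0182 rect [array([ 0.6256, -0.0465]), array([0.0155, 0.0247]), np.float64(60.4215)]
[455. 260.] 199 top 0.0872 rect [array([ 0.5673, -0.2868]), array([0.0168, 0.0409]), np.float64(32.5233)]
[131. 268.] 667 top 0.1197 rect [array([0.5372, 0.4527]), array([0.0224, 0.024 ]), np.float64(3.3629)]
[497. 274.] 638 top 0.1183 rect [array([ 0.5351, -0.3732]), array([0.0555, 0.0249]), np.float64(58.272)]
[460. 300.] 471 top 0.1186 rect [array([ 0.4781, -0.2894]), array([0.0236, 0.0562]), np.float64(34.6095)]
[522. 340.] 162 top 0.0366 rect [array([ 0.3942, -0.438 ]), array([0.0264, 0.0259]), np.float64(68.9277)]
[ 22. 407.] 1468 top 0.1629 rect [array([0.2262, 0.6319]), array([0.0442, 0.0122]), np.float64(8.6633)]
plate [ 238  21
[... 490 characters left out ...]
(86.3061)]
[334. 230.] 3046 top 0.0872 rect [array([0.5699, 0.0175]), array([0.028 , 0.0787]), np.float64(47.4923)]
[215. 316.] 1467 top 0.1206 rect [array([ 0.4965, -0.3313]), array([0.0586, 0.1495]), np.float64(42.284)]
[250. 314.] 304 top 0.0884 rect [array([ 0.5666, -0.286 ]), array([0.0169, 0.041 ]), np.float64(31.957)]
[292. 346.] 577 top 0.0291 rect [array([ 0.6821, -0.2934]), array([0.0237, 0.125 ]), np.float64(3.4809)]
[151. 337.] 183 top 0.0392 rect [array([ 0.3946, -0.4368]), array([0.0264, 0.0275]), np.float64(45.4033)]
plate [292 214  85  59 244] [334.16393443 250.51639344] ((0.642155110836029, 0.043879494071006775), (0.28038254380226135, 0.1057719737291336), 61.519378662109375)
```

View pics/rigcrop.png

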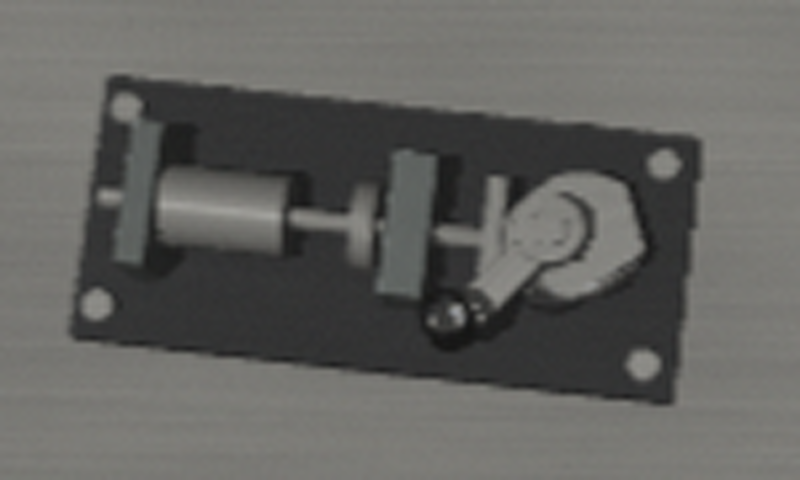

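The top crop shows the following, in crop pixels:
- The plate runs slightly up to the left.
- The shaft is at (545,228) and the knob at (447,312).
- The cam's flat faces right, between (627,180) and (645,245), so it is about 2.9 rad CCW from square.

The smallest fork is the one at top (456,259), 41 x 17 x 87 mm. The other two are 55 mm wide and 118 mm high. I'll hover and check both with the wrist camera.

```bash
python3 - <<'E'
from h import *
def snap(tag):
    st=status.state(); p,d=cams.snapshot("wrist"); np.savez(f"pics/{tag}.npz",p=p,d=d,pos=st["tool_pos"],rot=st["ee_rot"]); return p,d,st
r.move_ptp([0.567,-0.287,0.26],down(0.8)); p,d,st=snap("wf"); X=cloud("wrist",d,st)
print("bench",np.median(X[d>0][:,2]))
m=(X[...,2]>.075)&(d>0)&(np.hypot(X[...,0]-.567,X[...,1]+.287)<.04)
P=X[m]; print(np.percentile(P[:,2],90),cv2.minAreaRect(P[:,:2].astype(np.float32)),m.sum())
# rays of top face px
v,u=np.nonzero(m);print("rays",cv2.minAreaRect(rays("wrist",np.c_[u,v],.085,st)[:,:2].astype(np.float32)))
r.move_ptp([0.585,0.03,0.27],down(1.57)); p2,d2,st=snap("wr"); X=cloud("wrist",d2,st)
q=p2.astype(int); dark=(q.max(2)<85)&(X[...,2]<.03)&(X[...,2]>.003)&(np.hypot(X[...,0]-.594,X[...,1]-.076)<.17)
N,l,s,c=cv2.connectedComponentsWithStats(dark.astype(np.uint8)); i=1+np.argmax(s[1:,4])
v,u=np.nonzero(l==i);print("plate",s[i],cv2.minAreaRect(rays("wrist",np.c_[u,v],.012,st)[:,:2].astype(np.float32)))
k=(X[...,2]>.112)&(X[...,2]<.13)&(d2>0)&(np.hypot(X[...,0]-.585,X[...,1]-.0)<.1)
v,u=np.nonzero(k); print("knob",X[k].mean(0),np.percentile(X[k][:,2],50),cv2.minEnclosingCircle(rays("wrist",np.c_[u,v],.12,st)[:,:2].astype(np.float32)),u.mean(),v.mean())
print(project("wrist",[0.587,0.001,.078],st),status.state()["clock"],status.state()["joints"][6])
a=np.hstack([cv2.resize(p,(400,300)),cv2.resize(p2,(400,300))]);a=np.vstack([a,cv2.resize(p2[240-150:240+90],(800,300))])
cv2.imwrite("pics/w1.png",a[...,::-1])
E
```

```text
bench -0.00023894305379876246
0.3529086544047437 ((0.5728617906570435, -0.28222864866256714), (0.031045416370034218, 0.07905396074056625), 35.80598068237305) 27488
rays ((0.47954195737838745, -0.37563905119895935), (0.28056782484054565, 0.4025689363479614), 45.628204345703125)
plate [  264     6   144   280 11900] ((0.5936310887336731, 0.07854454219341278), (0.2674439549446106, 0.11855911463499069), 84.70532989501953)
knob [0.54557562 0.04567536 0.11710402] 0.11732610509472169 ((0.5451263785362244, 0.044867079704999924), 0.010971451178193092) 268.3322033898305 206.28813559322035
[[322.93706897 248.54205406]] 2.95 -0.2828963505718034
```

View pics/w1.png

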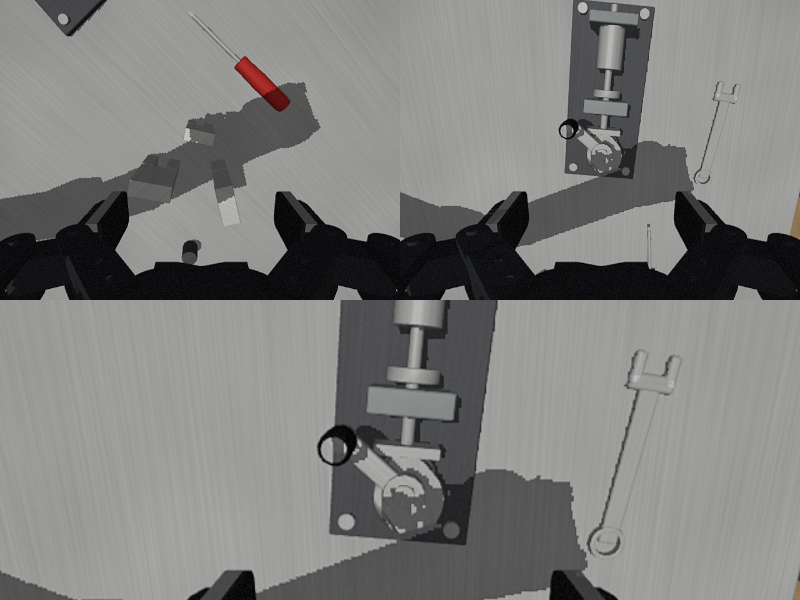

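The wrist view shows three things:
- The knob is at (268,206), which is (0.545, 0.045) in the world and 58 mm from the shaft at (0.5865, 0.0038).
- The arm angle is 135°.
- The small fork (left pane, about (200,130)) is still standing where the fixed cameras put it.

Now I grip the knob and crank CCW.

```bash
cat >> h.py <<'E'
C=np.array([0.5865,0.0038]); RAD=0.058
def kp(th,z): return [C[0]+RAD*np.cos(th),C[1]+RAD*np.sin(th),z]
def crank(t0,t1,f0,n,rate=0.06,lim=55):
    for th in np.linspace(t0,t1,n+1)[1:]:
        r.servo_line(kp(th,.086),down(th-np.pi),rate=rate)
        s=status.state(); f=s["ft_force"]-f0
        er=np.array([np.cos(th),np.sin(th)]); et=np.array([-er[1],er[0]])
        dp=s["tool_pos"][:2]-C
        print("%.1f act %.1f r %.4f ft %.1f fr %.1f fz %.1f w %.4f t %.2f"%(np.degrees(th),np.degrees(np.arctan2(dp[1],dp[0]))%360,np.hypot(*dp),f[:2]@et,f[:2]@er,f[2],s["width"],s["clock"]))
        if np.linalg.norm(f)>lim: print("stop");break
    return th
E
python3 - <<'E'
from h import *
t0=np.radians(135.3)
r.move_ptp(kp(t0,.19),down(t0-np.pi)); r.servo_line(kp(t0,.086),rate=.12,max_force=15)
f0=status.state()["ft_force"]; np.save("f0.npy",f0); print(f0,status.state()["joints"].round(2),status.state()["tool_pos"])
effector.set_gripper(0.015); s=status.state();print(s["width"],s["grasp_force"],s["ft_force"]-f0,s["clock"])
crank(t0,t0+np.radians(128),f0,16)
E
```

```text
[-0.02051497 -0.60336539  0.07767375] [-0.09  0.44 -0.09  1.97  0.06  0.73 -2.56] [0.54591621 0.04464764 0.08666045]
0.02047042466997322 58.533397573046386 [-1.15626392 -0.93853089  4.60627171] 6.5333
143.3 act 143.3 r 0.0581 ft 0.0 fr 2.7 fz 5.4 w 0.0204 t 6.83
151.3 act 151.3 r 0.0582 ft -0.1 fr 2.4 fz 6.1 w 0.0204 t 7.12
159.3 act 159.4 r 0.0584 ft 0.8 fr 2.6 fz 7.0 w 0.0201 t 7.41
167.3 act 167.5 r 0.0586 ft 0.1 fr 3.4 fz 6.2 w 0.0198 t 7.70
175.3 act 175.6 r 0.0588 ft 0.0 fr 4.9 fz 8.4 w 0.0200 t 7.99
183.3 act 183.5 r 0.0590 ft -1.1 fr 4.5 fz 7.5 w 0.0202 t 8.28
191.3 act 189.9 r 0.0591 ft -4.2 fr 4.6 fz 9.5 w 0.0202 t 8.57
199.3 act 197.3 r 0.0593 ft -6.3 fr 5.8 fz 10.6 w 0.0203 t 8.87
207.3 act 205.0 r 0.0594 ft -6.9 fr 5.2 fz 12.4 w 0.0201 t 9.16
215.3 act 212.7 r 0.0596 ft -7.7 fr 4.6 fz 12.9 w 0.0205 t 9.45
223.3 act 220.5 r 0.0597 ft -9.3 fr 5.1 fz 12.3 w 0.0204 t 9.74
231.3 act 228.2 r 0.0598 ft -9.3 fr 4.8 fz 14.6 w 0.0203 t 10.03
239.3 act 235.8 r 0.0599 ft -10.9 fr 5.4 fz 16.2 w 0.0205 t 10.32
247.3 act 243.3 r 0.0599 ft -12.1 fr 3.8 fz 16.9 w 0.0206 t 10.62
255.3 act 250.7 r 0.0600 ft -12.7 fr 3.4 fz 16.7 w 0.0203 t 10.91
263.3 act 258.7 r 0.0599 ft -13.3 fr 3.1 fz 16.5 w 0.0203 t 11.20
```

The flank began near 184°, which puts the corner at about 276° and square at about 297°. I continue to there.

```bash
python3 - <<'E'
from h import *
f0=np.load("f0.npy"); crank(np.radians(263.3),np.radians(299.3),f0,9,rate=.05)
E
```

```text
267.3 act 263.5 r 0.0599 ft -11.6 fr 2.3 fz 14.1 w 0.0204 t 11.45
271.3 act 268.2 r 0.0599 ft -8.9 fr 2.2 fz 12.5 w 0.0204 t 11.70
275.3 act 273.0 r 0.0599 ft -7.2 fr 1.8 fz 10.5 w 0.0209 t 11.95
279.3 act 278.1 r 0.0598 ft -3.8 fr 2.0 fz 7.8 w 0.0204 t 12.20
283.3 act 283.1 r 0.0598 ft -0.3 fr 1.8 fz 5.8 w 0.0204 t 12.45
287.3 act 288.3 r 0.0596 ft 2.2 fr 2.0 fz 1.6 w 0.0205 t 12.70
291.3 act 293.0 r 0.0595 ft 4.9 fr 3.2 fz 2.3 w 0.0203 t 12.95
295.3 act 294.5 r 0.0595 ft -2.6 fr 2.8 fz 6.9 w 0.0203 t 13.20
299.3 act 295.8 r 0.0596 ft -9.2 fr 1.2 fz 12.4 w 0.0205 t 13.45
```

The load died away, pulled ahead, and came back at about 294°, so the flat is square there. I ease back to 294°, release, and look at the gap.

```bash
python3 - <<'E'
from h import *
f0=np.load("f0.npy"); crank(np.radians(299.3),np.radians(294.3),f0,1,rate=.05)
effector.set_gripper(0.06); 
p=status.state()["tool_pos"]; r.servo_line([p[0],p[1],.2],rate=.15)
ang=np.radians(84.75); D=np.array([np.cos(ang),np.sin(ang)])
r.move_ptp([C[0]+.09*D[0],C[1]+.02*1,.26],down(ang))
st=status.state(); p,d=cams.snapshot("wrist"); np.savez("pics/wg.npz",p=p,d=d,pos=st["tool_pos"],rot=st["ee_rot"])
X=cloud("wrist",d,st); q=p.astype(int)
dark=(q.max(2)<85)&(X[...,2]<.03)&(X[...,2]>.003)&(np.hypot(X[...,0]-.594,X[...,1]-.076)<.17)
N,l,s,c=cv2.connectedComponentsWithStats(dark.astype(np.uint8)); i=1+np.argmax(s[1:,4])
v,u=np.nonzero(l==i);print("plate",s[i],cv2.minAreaRect(rays("wrist",np.c_[u,v],.012,st)[:,:2].astype(np.float32)))
k=(X[...,2]>.112)&(X[...,2]<.13)&(d>0)&(np.hypot(X[...,0]-.585,X[...,1]-.0)<.1)
v,u=np.nonzero(k); print("knob",cv2.minEnclosingCircle(rays("wrist",np.c_[u,v],.12,st)[:,:2].astype(np.float32)))
g=(X[...,2]>.048)&(X[...,2]<.062)&(d>0)
O=np.array([.594,.082]); L=(X[...,:2]-O)@np.c_[D,[-D[1],D[0]]]
g&=(abs(L[...,0]+.018)<.02)&(abs(L[...,1])<.045); v,u=np.nonzero(g)
B=(rays("wrist",np.c_[u,v],.056,st)[:,:2]-O)@np.c_[D,[-D[1],D[0]]]
print("guide in rig",cv2.minAreaRect(B.astype(np.float32)))
g=(X[...,2]>.045)&(d>0)&(abs(L[...,0]-.018)<.014)&(abs(L[...,1])<.012); print("collar x",np.percentile(L[g][:,0],[2,50,98]),g.sum())
m=p[40:340,140:540]; cv2.imwrite("pics/w2.png",cv2.resize(m,(800,600),interpolation=cv2.INTER_CUBIC)[...,::-1]); print(st["clock"])
E
```

```text
294.3 act 294.2 r 0.0595 ft 0.3 fr 5.2 fz 5.7 w 0.0203 t 13.70
plate [ 321    0   62  282 7443] ((0.6257193684577942, 0.07422486692667007), (0.2626846432685852, 0.05440879613161087), 84.81593322753906)
knob ((0.6109790802001953, -0.04528909549117088), 0.011496329680085182)
guide in rig ((-0.021679118275642395, 0.00024878233671188354), (0.03099415823817253, 0.06341715902090073), 0.09881863743066788)
collar x [0.01447357 0.01894033 0.02342241] 334
15.65
```

View pics/w2.png

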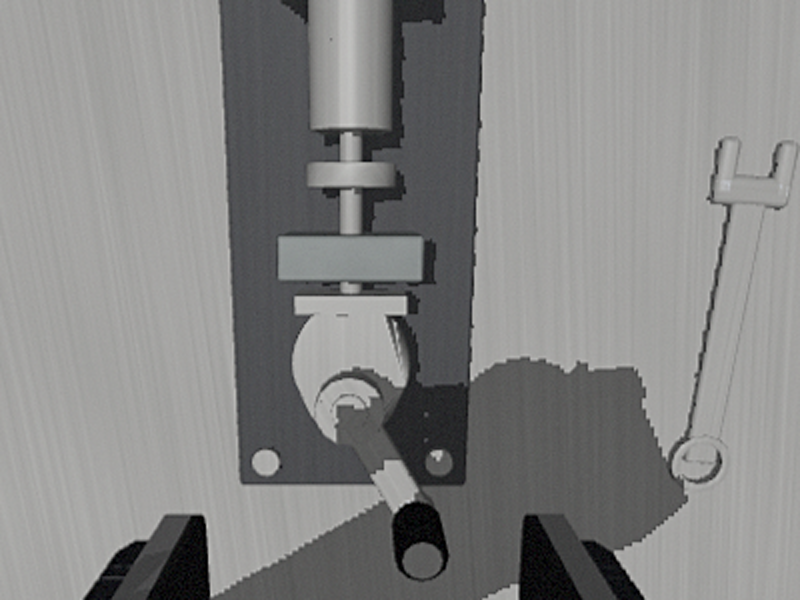

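The crop shows the flat square on the tappet at (350,305), and the gap between the guide block (350,236) and the collar (350,187) is open, with the crank at rest. The tool's path over the crank circle corrects the shaft to (0.5861, 0.0025). I cross-check that, then centre and take the fork.

```bash
python3 - <<'E'
from h import *
z=np.load("pics/wg.npz"); st=dict(tool_pos=z["pos"],ee_rot=z["rot"])
ang=np.radians(84.75);D=np.array([np.cos(ang),np.sin(ang)]);B=np.c_[D,[-D[1],D[0]]];O=np.array([.5934,.0822])
uv=lambda x,y:[140+x/2,40+y/2]
for nm,pt,h in (("collar near top",(350,188),.058),("guide +x edge",(350,238),.056),("tappet face",(350,314),.051),("guide L",(278,240),.056),("guide R",(424,240),.056)):
    print(nm,((rays("wrist",uv(*pt),h,st)[:,:2]-O)@B).round(4))
F=np.array([.5668,-.2862]); a=np.radians(32.2)
effector.set_gripper(.062)
r.move_ptp([*F,.20],down(a)); r.servo_line([*F,.055],rate=.15,max_force=10)
print(status.state()["tool_pos"],status.state()["clock"])
effector.set_gripper(.035); s=status.state(); print("width grip",s["width"],s["grasp_force"],s["tool_pos"],s["ft_force"])
effector.set_gripper(.062); r.servo_line([*F,.12],rate=.2)
effector.set_gripper(.042)
r.move_ptp([*F,.12],down(a+np.pi/2)); r.servo_line([*F,.055],rate=.15,max_force=10)
print(status.state()["tool_pos"])
effector.set_gripper(.010); s=status.state(); print("thick grip",s["width"],s["grasp_force"],s["tool_pos"],s["ft_force"])
r.servo_line([*F,.21],rate=.15); s=status.state(); print(s["width"],s["grasp_force"],s["ft_force"],s["ft_torque"],s["clock"])
p,d=cams.snapshot("scene"); cv2.imwrite("pics/lift.png",cv2.resize(p[180:380,120:400],(784,560))[...,::-1])
E
```

```text
collar near top [[ 0.0127 -0.0008]]
guide +x edge [[-0.008  -0.0007]]
tappet face [[-0.0416 -0.0005]]
guide L [[-0.0089  0.0303]]
guide R [[-0.0088 -0.0326]]
[ 0.5676754  -0.28635297  0.0560524 ] 18.2417
width grip 0.03909539221231879 60.297891497612 [ 0.56745838 -0.28630203  0.05625893] [-1.35728199  0.24165926  6.92648389]
[ 0.5673347  -0.28598094  0.05533578]
thick grip 0.015976378843530047 59.07254934310913 [ 0.56774277 -0.28644655  0.05638074] [-0.60621946  0.43952545  5.32396145]
0.01587517702927525 58.459065556526184 [ 1.21205963 -0.85168626 -2.40191059] [-0.01827225  0.00188753 -0.01549259] 23.0667
```

View pics/lift.png

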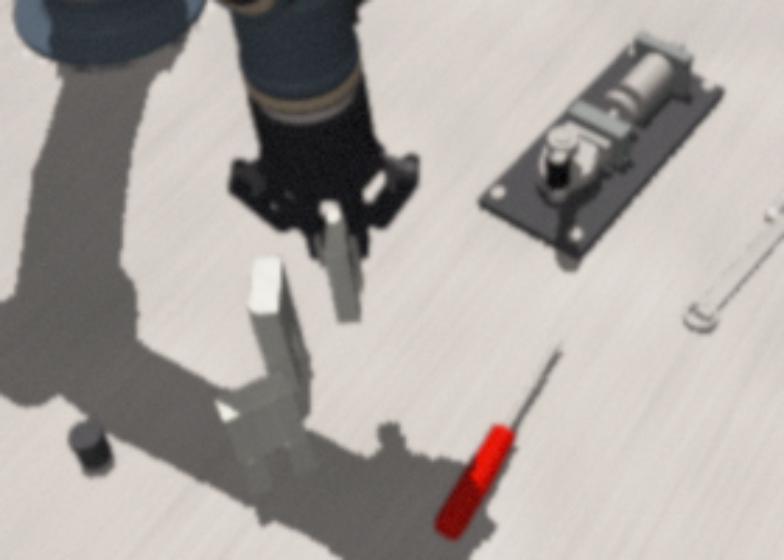

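The lift view shows the small fork held upright in the gripper at (345,270), with the two larger forks untouched. The image rays give the gap as x -8.0 to 12.7 in the corrected rig frame, which agrees. I move over the gap, trim out the arm's sag, and lower under a force guard.

```bash
cat >> h.py <<'E'
ANG=np.radians(84.75);D=np.array([np.cos(ANG),np.sin(ANG)]);Bm=np.c_[D,[-D[1],D[0]]];O=np.array([.5934,.0822])
G=O+Bm@np.array([.0022,-.0005])
def err():
    s=status.state(); x=quat(s["ee_rot"]).as_matrix()
    return s,((s["tool_pos"][:2]-G)@Bm*1e3).round(2),np.degrees(np.arctan2(x[1,0],x[0,0])).round(2),(x[:2,2]*1e3).round(1)
E
python3 - <<'E'
from h import *
r.move_ptp([*G,.22],down(ANG+np.pi/2)); 
r.servo_line([*G,.14],rate=.12); r.sleep(.2)
s,e,y,t=err(); print(e,y,t,s["tool_pos"][2],s["ft_force"])
off=G-s["tool_pos"][:2]; zo=.14-s["tool_pos"][2]
np.save("off.npy",np.r_[off,zo])
r.servo_line([*(G+off),.122+zo],rate=.05); r.sleep(.2); s,e,y,t=err(); print(e,y,t,s["tool_pos"][2],s["ft_force"],s["width"])
p,d=cams.snapshot("scene"); 
p2,d2=cams.snapshot("wrist")
cv2.imwrite("pics/pre.png",np.hstack([cv2.resize(p[170:280,270:390],(400,400)),cv2.resize(p2[60:460,120:520],(400,400))])[...,::-1]); print(s["clock"])
E
```

```text
[ 0.23 -0.49] 174.74 [1.6 0.2] 0.14087808484856346 [ 0.4029002   0.28466317 -1.74405894]
[-0.06  0.31] 174.75 [0.5 0.2] 0.1214072088561147 [-0.82358086 -0.06192712 -1.45712509] 0.016172197353138837
26.25
```

View pics/pre.png

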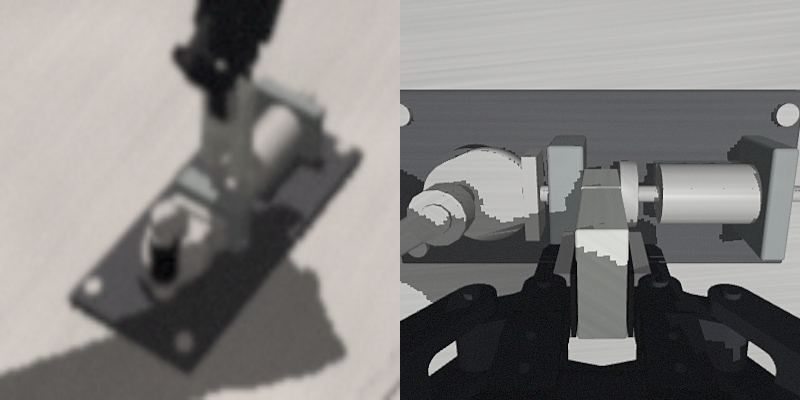

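The wrist view (right pane) shows the fork at (605,230) square over the gap, between the guide block (567,190) and the collar (630,190). I lower it.

```bash
python3 - <<'E'
from h import *
o=np.load("off.npy"); P=G+o[:2]*0.6
for z in (.113,.105,.095,.085,.076,.071):
    hit=r.servo_line([*P,z+.6*o[2]],rate=.04,max_force=6); s,e,y,t=err()
    print(z,hit,e,y,t,s["tool_pos"][2].round(4),s["ft_force"].round(1),s["ft_torque"].round(2),s["width"].round(4),s["clock"])
    if hit: break
E
```

```text
Traceback (most recent call last):
AttributeError: 'float' object has no attribute 'round'
```

```bash
python3 - <<'E'
from h import *
o=np.load("off.npy"); P=G+o[:2]*0.6
for z in (.105,.095,.085,.076,.071):
    hit=r.servo_line([*P,z+.6*o[2]],rate=.04,max_force=6); s,e,y,t=err()
    print(z,hit,e,y,t,round(float(s["tool_pos"][2]),4),s["ft_force"].round(1),s["ft_torque"].round(2),"%.4f %.2f"%(s["width"],s["clock"]))
    if hit: break
E
```

```text
0.105 False [-0.23  0.52] 174.75 [-0.8 -0.1] 0.1041 [-0.1  0.3 -1.9] [ 0.02 -0.09  0.03] 0.0158 27.07
0.095 False [-0.25  0.44] 174.75 [-0.6 -0.1] 0.0941 [-1.   0.  -1.8] [0.01 0.04 0.04] 0.0162 27.47
0.085 False [-0.24  0.48] 174.75 [-0.6 -0.1] 0.0841 [ 0.2 -0.4 -1.7] [-0.05 -0.04  0.01] 0.0159 27.87
0.076 False [-0.24  0.5 ] 174.75 [-0.7 -0.1] 0.0751 [ 0.4 -0.7 -1.9] [-0.05 -0.06 -0.01] 0.0163 28.24
0.071 False [-0.25  0.49] 174.75 [-0.6 -0.2] 0.0702 [ 0.4 -0.1 -2.3] [-0.01  0.04 -0.06] 0.0161 28.52
```

No contact force, so it is in the gap. I touch down, let go, and retreat.

```bash
python3 - <<'E'
from h import *
o=np.load("off.npy"); P=G+o[:2]*0.6
hit=r.servo_line([*P,.063],rate=.02,max_force=4); s,e,y,t=err()
print(hit,e,s["tool_pos"],s["ft_force"])
effector.set_gripper(.036); s,e,y,t=err(); print(e,s["tool_pos"],s["ft_force"],s["width"])
r.servo_line([*P,.20],rate=.1); 
r.move_ptp([.50,.085,.30],down(ANG+np.pi/2)); r.sleep(.3)
st=status.state(); p,d=cams.snapshot("wrist"); q,_=cams.snapshot("scene")
X=cloud("wrist",d,st); m=(X[...,2]>.085)&(X[...,2]<.11)&(d>0)&(np.hypot(X[...,0]-G[0],X[...,1]-G[1])<.04)
print("top z",np.percentile(X[m][:,2],[50,90]),((cv2.minAreaRect(X[m][:,:2].astype(np.float32)))))
cv2.imwrite("pics/fin.png",np.hstack([cv2.resize(q[170:280,270:390],(400,400)),cv2.resize(p[0:400,120:520],(400,400))])[...,::-1]); print(st["clock"])
E
```

```text
True [ 0.12 -0.05] [0.59416126 0.08445982 0.06837533] [-0.39578729  0.41521721  4.28926363]
[-0.74  1.06] [0.59298067 0.08370321 0.06683876] [ 0.6592293  -0.17638014  0.11518502] 0.03590380191715106
top z [0.09617259 0.09711267] ((0.5924962162971497, 0.08531530201435089), (0.016554484143853188, 0.040636640042066574), 84.84867095947266)
31.4917
```

View pics/fin.png

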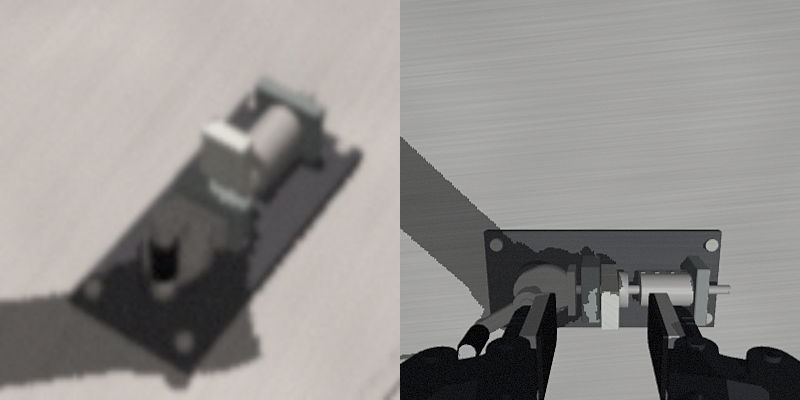

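The fork stands astride the rod between guide block and collar, at wrist-pane pixel (608,300). Its top is at z 0.097, square to the rig, and the crank is still at rest. I hand in.

```bash
python3 -c "
from h import *
print(r.job_done())"
```

```text
the job is handed in; nothing more can be done
None
```

The job is handed in: the cam rests on its flat with the crank released, and the smallest fork stands free astride the rod in the gap, with its top at z 97 mm and at about 31.5 s on the robot's clock; the hand-in call returned no verdict.

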